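Fit the handle on the perfume crimping press

ROBOT

A 6-joint arm with a two-finger parallel gripper is mounted at the origin on the work surface. World frame = base frame: x ahead of the robot, y to its left, z up, the work surface at z = 0. Lengths are in m, angles in rad, forces in N, time in s.
With the tool pointing down it reaches from about 0.325 to 0.9 m from the base axis. Payload 3.5 kg.
Tool frame: the origin (TCP) lies on the centre line of the jaws, within the pads' length; the fingertips stand 17 mm ahead of it and the grasp point (between the pads) lies 2 mm behind it; y points along the fingers, z is the direction in which the jaws open and shut, and the axes are right-handed (so a half turn about y gives the same grasp; the last joint's range is limited). The gripper opens to 85 mm and grips with 20 to 120 N. Pads are 22 mm wide; open, the fingers measure 114 mm over their backs; the gripper's body (76 mm by 85 mm) begins 54 mm behind the grasp point. The pads swing forward as they close: fully open they stand 13 mm farther back than shut.
Start: joints at [1.212, 0.276, -0.026, 1.268, 0, 1.467], TCP at [0.158, 0.605, 0.228] pointing down, gripper open.
Joint ranges: [-3.12, 3.12], [-0.85, 1.88], [-1.08, 1.24], [-1.95, 2.15], [-1.57, 1.53], [-3.14, 3.14]. Speed limits (rad/s): [2.57, 2.57, 3.14, 3.14, 3.14, 3.14].

INTERFACE

Orientations are given as a 3x3 rotation matrix whose columns are the frame's x, y, z axes.
In Python, from station import robot gives the robot as it stands. The module is installed in compiled form; this text tells all that it offers.
- The arm moves only by the tool move_arm, never from a script. Its arguments are lists of equal length, an entry for each row: "jaw": the closure, from -1 (fully open) to 1 (shut); "xyz": the shift along the tool's x, y, z in units of 40 mm (1.0 is 40 mm), a list of three; "angular": the turn, a rotation vector about the tool's x, y, z in degrees, a list of three. A call has 1 to 8 rows; each row is the pose to reach, as a shift and turn from the pose commanded when the call began, along the tool's axes at that moment; what a row does not reach only later rows make up. A row lasts 1/8 s, in which the tool goes at most 62.5 mm and 10.7 degrees, less where a joint would pass 70% of its speed; a pose out of reach is approached as far as the arm can. A call with a gripper value outside its range is refused whole. The fingers move at their own pace and stop on an object; "squeeze" is the grip in N (left out, the last holds). Time passes only in rows, so rows that repeat a pose let the fingers close. It gives the time, the measured TCP pose, the force and the opening at its end, in the units of the state.
- robot.get_state(): the state, without advancing time (a new reading comes with each control period).
- robot.grab_frame(name): name is "side" or "top"; returns the picture (480x640x3 uint8, red, green, blue); there is no depth.
- robot.get_calibration(name): a dict with "fx", "fy", "cx", "cy" (pixels), "R" (3x3) and "t" (3): a world point X has camera coordinates R X + t. Camera axes: x right, y down, z forward; pixel columns grow to the right and rows downward; lengths in m; the calibration is good to about 2 mm. A picture is of the moment at which its call begins. get_calibration takes no time and is no camera call.
- robot.finish_job(): hands the job in, once; it reports no verdict.
The state is a dict: "t": time; "joint_positions": joint angles; "qd": joint speeds; "joint_efforts": joint torques, N m; "ee_pos": TCP position; "ee_rot": TCP orientation; "wrist_force": force on the tool from outside, world axes, zero at the start; "ft_torque": the same for the moment, N m; "opening": finger opening in m.
Only numpy, scipy, OpenCV 4.12 (cv2) and the standard library are available. Lean on these libraries where they do the work, as an engineer would, in place of code of your own. Each camera call takes 0.05 s, during which the arm holds its last target. There are 200 camera calls.

TASK

The perfume shop's crimping press has lost its handle: pick up the green T-handle with the square hole, turn it to line up with the square spindle on top of the press, and lower it on until it sits fully home. Keep hold of it all the way down rather than dropping it, then let go. Leave the black round-holed handle and the perfume bottle where they are.

Things in the scene. Friction and masses are not known exactly. Their poses are not given: they have to be found in the camera images.
- green_handle: Loose T-handle, lying flat left or right of the press at any yaw, 0.25 kg. Green hub 44 x 44 mm, 34 high, with a 27 mm square hole right through (parallel to its sides); 16 mm steel arms along x both ways to 26 mm green balls, 140 mm overall, centred 20 mm above the underside. Origin: centre of the hub's underside, z up, x along the arms. The plain +y and -y hub faces are free to grip.
- spindle: Upright steel square spindle on the blue press: 22 mm square for 18 mm, then tapering to 10 mm at 36 mm. Origin: its centre on the 50 mm round shoulder, where the handle seats, 165 mm above the counter; z up, x and y square to the flats. Any yaw; turns stiffly (0.3 N m). Fits 4 ways, play 2.5 mm a side, 15 degrees. Fixed press below: crosshead 50 x 110, top 157 (caps 161), base 130 x 110 mm.
- black_handle: Bystander: the same shape, size, mass and axes as the green handle but with black hub and balls and a 24 mm round hole, which does not fit the spindle. Lies on the counter at the other side of the press. Leave it alone.
- flacon: Bystander: loose perfume bottle standing on the counter beyond the handles, on the left: amber square glass 50 x 50 mm, 75 mm high, with a gold round cap to 111 mm. Origin: centre of its underside. Leave it alone.
Mind the look-alikes: they are no part of the job. Of the things that look like the green_handle, the smallest one is meant.

How it is judged:
By the outcome, as a careful person would: the job done as asked, in the order asked, and still so for the second after the job is handed in, with the robot touching nothing.
It also fails if it takes over 45 s, if anything falls off the work surface, if the arm or the gripper's body presses on something with over 40 N, if the wrist force passes 120 N, or if a joint passes its speed limit or range.

## Working session

There is one attempt and no reset: what is moved stays moved. The work goes in short steps, Python scripts to look and compute and a tool call to move; the robot and the scene stay as the last step left them, time stands still between calls to the robot, and variables do not carry over. Pictures are saved under pics/ and viewed, about 8 in all and at most 12, crops included, and the job is handed in when it is done.

Besides the shell and the picture viewer there is one more tool, called after "Request:" as name(argument=value, ...) on one line, values as JSON. move_arm: Moves the arm, as the interface text tells. Its arguments: {"type":"object","properties":{"jaw":{"type":"array"},"xyz":{"type":"array"},"angular":{"type":"array"},"squeeze":{"type":"number"}},"required":["jaw","xyz","angular"]}

```bash
mkdir -p pics; python3 - <<'E'
from station import robot
import cv2,numpy as np
np.set_printoptions(precision=4,suppress=True)
for n in("side","top"):
    f=robot.grab_frame(n); cv2.imwrite(f"pics/{n}0.png",f[:,:,::-1])
    c=robot.get_calibration(n); print(n,c)
s=robot.get_state(); print(s)
E
```

```text
side {'fx': 456.9932299824851, 'fy': 456.9932299824851, 'cx': 315.15907708061724, 'cy': 245.2634962726682, 'R': array([[-0.8616, -0.5071,  0.0222],
       [-0.2698,  0.4206, -0.8662],
       [ 0.43  , -0.7523, -0.4992]]), 't': array([0.4902, 0.2648, 0.6404])}
top {'fx': 528.9231698228757, 'fy': 528.9231698228757, 'cx': 321.3753052693721, 'cy': 257.39212570768075, 'R': array([[ 0.0182, -0.9998,  0.0051],
       [-0.98  , -0.0189, -0.1982],
       [ 0.1983, -0.0014, -0.9801]]), 't': array([-0.017 ,  0.6038,  0.9681])}
{'t': 0.1, 'joint_positions': array([ 1.2116,  0.2771, -0.0277,  1.268 ,  0.    ,  1.4674]), 'qd': array([ 0.0008, -0.0015,  0.0038,  0.0017,  0.0001,  0.0006]), 'joint_efforts': array([  0.0001, -44.6709,  29.6128,   0.0085,  -0.0001,  -0.    ]), 'ee_pos': array([0.1579, 0.604 , 0.2264]), 'ee_rot': array([[ 0.9675, -0.0008,  0.253 ],
       [-0.253 , -0.0019,  0.9675],
       [-0.0003, -1.    , -0.002 ]]), 'wrist_force': array([-0.4341,  0.1911,  0.8794]), 'ft_torque': array([0.0005, 0.0158, 0.0033]), 'opening': 0.08542267798466799}
```

View pics/top0.png

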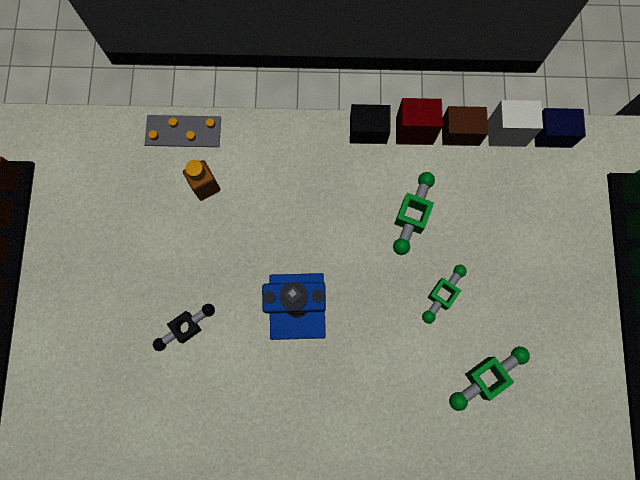

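View pics/side0.png

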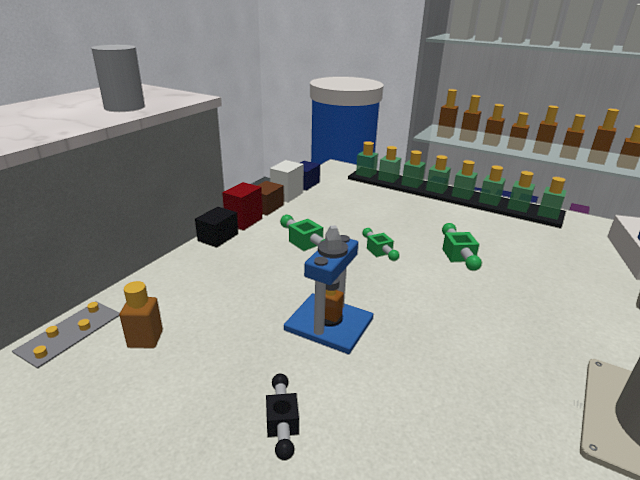

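The top view shows three green handles. The smallest is at about (445,293), with the press at (294,296), the black handle at (184,326) and the flacon at (200,180). I'll enlarge the target and the spindle.

```bash
python3 - <<'E'
import cv2,numpy as np
t=cv2.imread("pics/top0.png");s=cv2.imread("pics/side0.png")
def crop(i,x,y,w,h,k): return cv2.resize(i[y:y+h,x:x+w],None,fx=k,fy=k,interpolation=cv2.INTER_CUBIC)
a=crop(t,410,255,66,75,6);b=crop(t,261,260,66,75,6)   # 396x450 each
cv2.imwrite("pics/c1.png",np.hstack([a,b]))
cv2.imwrite("pics/c2.png",crop(s,290,215,120,75,6))
E
```

```text
(no output)
```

View pics/c1.png

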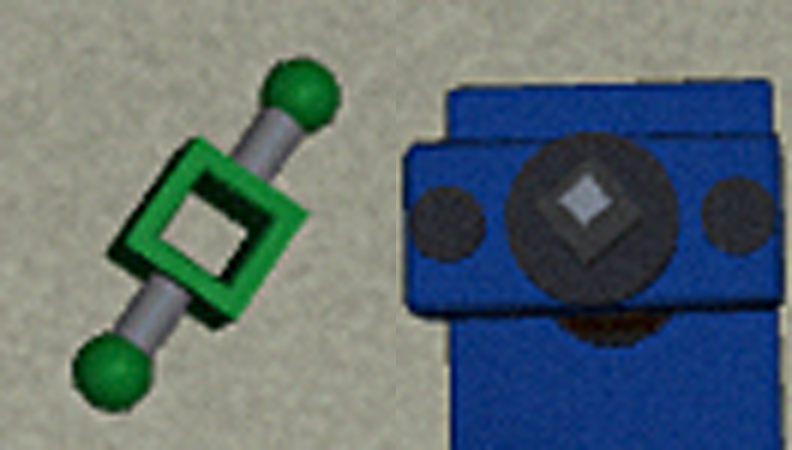

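View pics/c2.png

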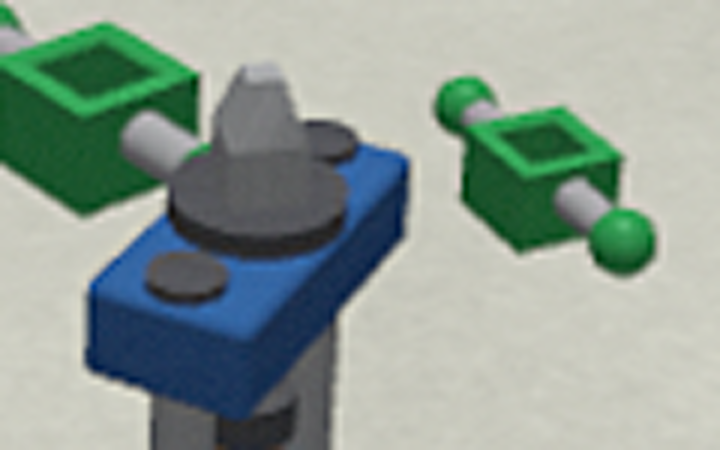

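Crop 1 shows the handle's balls at (302,95) and (113,372), and its hub-top corners. It also shows the spindle's tip square around (585,201) and its base corners. Crop 2 gives the same features from the side.

```bash
cat > h.py <<'E'
import numpy as np
from station import robot
def ray(n,u,v,z):
    c=robot.get_calibration(n);R=c["R"];t=c["t"]
    C=-R.T@t; d=R.T@np.array([(u-c["cx"])/c["fx"],(v-c["cy"])/c["fy"],1]); return C+d*(z-C[2])/d[2]
def crop(n,x0,y0,k,pts,z):
    return np.array([ray(n,(x+.5)/k-.5+x0,(y+.5)/k-.5+y0,z) for x,y in pts])[:,:2]
E
python3 - <<'E'
from h import *
np.set_printoptions(precision=4,suppress=True)
def edges(P): 
    a=[np.degrees(np.arctan2(*(P[(i+1)%4]-P[i])[::-1]))for i in range(4)]; return np.mod(a,90),[np.linalg.norm(P[(i+1)%4]-P[i]) for i in range(4)]
b=crop("top",410,255,6,[(302,95),(113,372)],.02);d=b[0]-b[1]
print("balls top",b,b.mean(0),np.linalg.norm(d),np.degrees(np.arctan2(d[1],d[0])))
P=crop("top",410,255,6,[(198,140),(308,213),(236,320),(124,242)],.034);print("hub",P.mean(0),edges(P))
b=crop("side",290,215,6,[(466,103),(623,241)],.02);d=b[0]-b[1]
print("balls side",b.mean(0),np.linalg.norm(d),np.degrees(np.arctan2(d[1],d[0])))
print("shoulder",crop("top",261,260,6,[(197,218)],.165),crop("side",290,215,6,[(257,195)],.165))
P=crop("top",261,260,6,[(189,175),(216,200),(192,227),(161,200)],.201);print("tip",P.mean(0),edges(P),crop("side",290,215,6,[(262,72)],.201))
P=crop("top",261,260,6,[(192,158),(246,212),(194,264),(141,210)],.183);print("base",P.mean(0),edges(P))
E
```

```text
balls top [[ 0.5908 -0.2854]
 [ 0.4967 -0.2199]] [ 0.5438 -0.2526] 0.11468022703180376 -34.88098619978801
hub [ 0.5432 -0.252 ] (array([56.3888, 55.2634, 55.3035, 53.7173]), [np.float64(0.042701948329945894), np.float64(0.043447217941952075), np.float64(0.043844591760137004), np.float64(0.0426547740874234)])
balls side [ 0.545  -0.2524] 0.1154799647879926 -35.24953831132879
shoulder [[0.5145 0.0412]] [[0.5132 0.0466]]
tip [0.5147 0.0416] (array([48.3205, 49.9211, 50.1316, 43.3496]), [np.float64(0.010213308812226195), np.float64(0.009915491036880344), np.float64(0.011389339243319361), np.float64(0.010310353355345624)]) [[0.5148 0.044 ]]
base [0.5142 0.0414] (array([46.1049, 46.4489, 45.7553, 47.212 ]), [np.float64(0.021637737810091873), np.float64(0.020558851060092847), np.float64(0.021366763136331002), np.float64(0.020431926535797812)])
```

Handle: (0.544, −0.2523), arms at −35°. Spindle: about (0.5145, 0.042), yaw about 46.5° mod 90. I'll move up and over the handle first.

Request:
move_arm(jaw=[-1,-1,-1,-1,-1,-1,-1,-1], xyz=[[0,-1.4,0],[14.75,-1.4,-18.26],[14.75,-1.4,-18.26],[14.75,-1.4,-18.26],[14.75,-1.4,-18.26],[14.75,-1.4,-18.26],[14.75,-1.4,-18.26],[14.75,-1.4,-18.26]], angular=[[0,0,0],[0,20.3,0],[0,20.3,0],[0,20.3,0],[0,20.3,0],[0,20.3,0],[0,20.3,0],[0,20.3,0]], squeeze=40)

```text
t: 1.1
ee_pos: [0.3382, 0.204, 0.2833]
ee_rot: [[0.82, 0.0, 0.572], [-0.572, 0.0, 0.82], [0.0, -1.0, 0.0]]
wrist_force: [1.4, 0.2, -0.0]
opening: 0.0853
```

Request:
move_arm(jaw=[-1,-1,-1,-1,-1,-1,-1,-1], xyz=[[10.75,0,-6.4],[10.75,0,-6.4],[10.75,0,-6.4],[10.75,0,-6.4],[10.75,0,-6.4],[10.75,0,-6.4],[10.75,0,-6.4],[10.75,0,-6.4]], angular=[[0,0,0],[0,0,0],[0,0,0],[0,0,0],[0,0,0],[0,0,0],[0,0,0],[0,0,0]])

```text
t: 2.1
ee_pos: [0.5439, -0.2519, 0.283]
ee_rot: [[0.819, -0.0, 0.573], [-0.573, 0.001, 0.819], [-0.001, -1.0, 0.0]]
wrist_force: [1.5, 0.3, 0.8]
opening: 0.0853
```

Request:
move_arm(jaw=[-1,-1,-1], xyz=[[0,0,0],[0,0,0],[0,0,0]], angular=[[0,0,0],[0,0,0],[0,0,0]])

```text
t: 2.48
ee_pos: [0.543, -0.2486, 0.2835]
ee_rot: [[0.82, -0.001, 0.572], [-0.572, 0.001, 0.82], [-0.001, -1.0, 0.0]]
wrist_force: [0.2, 0.5, -0.7]
opening: 0.0852
```

Request:
move_arm(jaw=[-1,-1,-1,-1,-1,-1,-1,-1], xyz=[[0.07,1.2,-0.06],[0.07,2.4,-0.06],[0.07,3.6,-0.06],[0.07,4.8,-0.06],[0.07,5.5,-0.06],[0.07,6.0,-0.06],[0.07,6.3,-0.06],[0.07,6.5,-0.06]], angular=[[0,0,0],[0,0,0],[0,0,0],[0,0,0],[0,0,0],[0,0,0],[0,0,0],[0,0,0]])

```text
t: 3.48
ee_pos: [0.5446, -0.2529, 0.0237]
ee_rot: [[0.82, 0.0, 0.572], [-0.572, -0.0, 0.82], [0.001, -1.0, 0.0]]
wrist_force: [0.1, -0.0, -0.3]
opening: 0.0853
```

Request:
move_arm(jaw=[0,0.3,1,1,1,1,1,1], xyz=[[0,0,0],[0,0,0],[0,0,0],[0,0,0],[0,0,0],[0,0,0],[0,0,0],[0,0,0]], angular=[[0,0,0],[0,0,0],[0,0,0],[0,0,0],[0,0,0],[0,0,0],[0,0,0],[0,0,0]], squeeze=50)

```text
t: 4.47
ee_pos: [0.5456, -0.254, 0.0249]
ee_rot: [[0.82, 0.002, 0.573], [-0.573, -0.001, 0.82], [0.002, -1.0, 0.001]]
wrist_force: [0.4, 0.4, 6.3]
opening: 0.0413
```

Opening is 41 mm against an expected 44. I'll lift the handle and check it.

Request:
move_arm(jaw=[1,1,1,1,1,1,1,1], xyz=[[0,-0.5,0],[0,-1.5,0],[0,-2.7,0],[0,-3.9,0],[0,-5.1,0],[0,-5.8,0],[0,-6.0,0],[0,-6.0,0]], angular=[[0,0,0],[0,0,0],[0,0,0],[0,0,0],[0,0,0],[0,0,0],[0,0,0],[0,0,0]])

```text
t: 5.48
ee_pos: [0.5441, -0.2534, 0.2626]
ee_rot: [[0.82, -0.001, 0.573], [-0.573, 0.0, 0.82], [-0.001, -1.0, -0.0]]
wrist_force: [0.3, 0.4, -2.9]
opening: 0.0415
```

```bash
python3 - <<'E'
from h import *
import cv2
s=robot.get_state();print(s["ee_pos"],s["wrist_force"],s["opening"])
np.save("s1.npy",s["ee_pos"])
t=robot.grab_frame("top")[:,:,::-1];d=robot.grab_frame("side")[:,:,::-1]
cv2.imwrite("pics/t1.png",t);cv2.imwrite("pics/s1.png",d)
# where handle should be
def proj(n,X):
    c=robot.get_calibration(n);q=c["R"]@X+c["t"];return int(c["fx"]*q[0]/q[2]+c["cx"]),int(c["fy"]*q[1]/q[2]+c["cy"])
out=[]
for n,i in(("top",t),("side",d)):
    u,v=proj(n,s["ee_pos"]);print(n,u-66,v-60)
    out.append(cv2.resize(i[v-60:v+60,u-66:u+66],None,fx=3,fy=3,interpolation=cv2.INTER_CUBIC))
cv2.imwrite("pics/c3.png",np.hstack(out))
E
```

```text
[ 0.54411518 -0.25339324  0.26263894] [ 0.25334377  0.40378821 -2.88283487] 0.041490826859793134
top 415 212
side 325 79
```

View pics/c3.png

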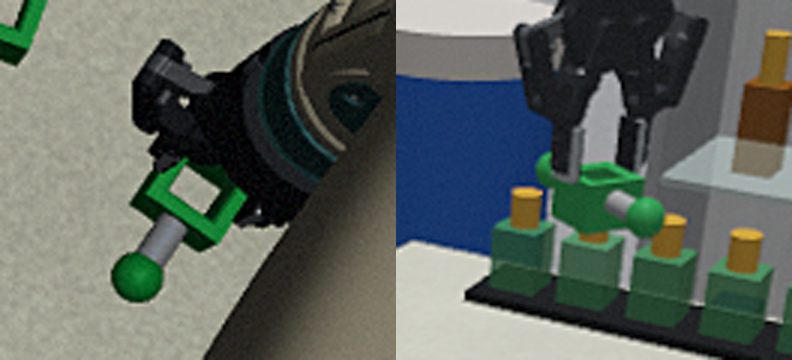

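The picture (top centred on the hub at about (190,195), side at about (600,200)) shows the handle held. The fingertips look shallow on the hub and the tilt is unclear, so I'll enlarge the side view.

```bash
python3 - <<'E'
from h import *
import cv2
d=cv2.imread("pics/s1.png");t=cv2.imread("pics/t1.png")
a=cv2.resize(d[105:165,365:425],None,fx=7,fy=7,interpolation=cv2.INTER_CUBIC)
b=cv2.resize(t[258:318,450:504],None,fx=7,fy=7,interpolation=cv2.INTER_CUBIC)
cv2.imwrite("pics/c4.png",np.hstack([a,b]))
p=np.load("s1.npy");c=[robot.get_calibration(n) for n in("side","top")]
R=np.array([[.82,-.573,0],[.573,.82,0],[0,0,1]])@np.eye(3)
x=np.array([.82,-.573,0]);y=np.array([.573,.82,0]);z=np.array([0,0,1])
for n,(x0,y0,o) in {"side":(365,105,0),"top":(450,258,420)}.items():
    c=robot.get_calibration(n)
    for nm,q in {"ball-":-.057*x+.02*z,"ball+":.057*x+.02*z,"c--":-.022*x-.022*y+.034*z,"c-+":-.022*x+.022*y+.034*z,"c+-":.022*x-.022*y+.034*z,"c++":.022*x+.022*y+.034*z,"b-+":-.022*x+.022*y,"tip+":.022*y+.0079*z}.items():
        w=c["R"]@(p+q-[0,0,.0249])+c["t"];u=w[0]/w[2]*c["fx"]+c["cx"];v=w[1]/w[2]*c["fy"]+c["cy"]
        print(n,nm,round((u+.5-x0)*7+o),round((v+.5-y0)*7))
E
```

```text
side ball- 298 320
side ball+ 85 208
side c-- 298 227
side c-+ 168 243
side c+- 214 187
side c++ 87 201
side b-+ 156 359
side tip+ 118 310
top ball- 496 315
top ball+ 772 -94
top c-- 686 237
top c-+ 516 119
top c+- 794 76
top c++ 625 -40
top b-+ 476 144
top tip+ 538 61
```

View pics/c4.png

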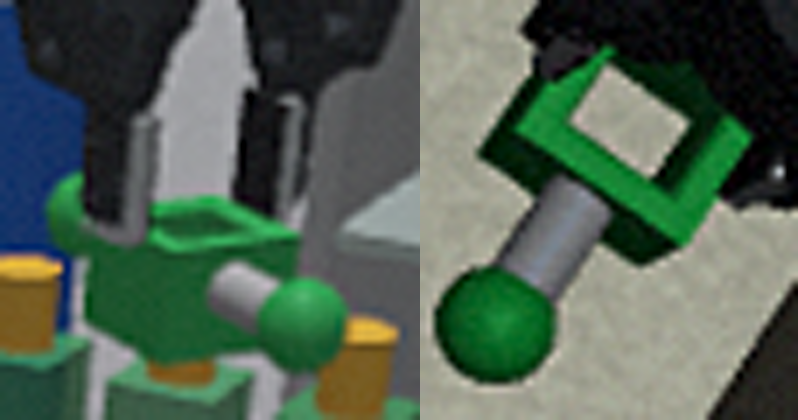

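The side enlargement shows the handle level, with its pose within 1–2 mm of prediction: ball− at (303,325) against a predicted (298,320). The fingers sit high on the hub but hold it. I'll carry it above the spindle and turn it +8.5° about tool y.

Request:
move_arm(jaw=[1,1,1,1,1,1,1,1], xyz=[[-0.5,-0.2,0.6],[-1.3,-0.2,1.5],[-2.2,-0.2,2.6],[-3.1,-0.2,3.6],[-3.9,-0.2,4.6],[-4.5,-0.2,5.3],[-4.83,-0.2,5.64],[-4.83,-0.2,5.64]], angular=[[0,1,0],[0,2,0],[0,4,0],[0,6,0],[0,7,0],[0,8,0],[0,8.5,0],[0,8.5,0]], squeeze=60)

```text
t: 6.58
ee_pos: [0.514, 0.0433, 0.2696]
ee_rot: [[0.728, -0.004, 0.686], [-0.686, 0.0, 0.728], [-0.003, -1.0, -0.002]]
wrist_force: [-0.1, 0.4, -2.3]
opening: 0.0408
```

Request:
move_arm(jaw=[1,1,1], xyz=[[0,0,0],[0,0,0],[0,0,0]], angular=[[0,0,0],[0,0,0],[0,0,0]])

```text
t: 6.95
ee_pos: [0.5155, 0.0414, 0.2714]
ee_rot: [[0.725, -0.0, 0.689], [-0.689, -0.0, 0.725], [-0.0, -1.0, -0.0]]
wrist_force: [0.4, -0.4, -2.3]
opening: 0.0409
```

```bash
cat > look.py <<'E'
from h import *
import cv2,sys
k=sys.argv[1]
s=robot.get_state();p=s["ee_pos"];print(p,s["wrist_force"],s["opening"]);print(s["ee_rot"].round(4))
out=[]
for n in("top","side"):
    i=robot.grab_frame(n)[:,:,::-1];cv2.imwrite(f"pics/{n}{k}.png",i)
    c=robot.get_calibration(n);w=c["R"]@(p-[0,0,.02])+c["t"];u=int(w[0]/w[2]*c["fx"]+c["cx"]);v=int(w[1]/w[2]*c["fy"]+c["cy"])
    print(n,"x0,y0",u-33,v-40)
    out.append(cv2.resize(i[v-40:v+45,u-33:u+33],None,fx=6,fy=6,interpolation=cv2.INTER_CUBIC))
cv2.imwrite(f"pics/l{k}.png",np.hstack(out))
E
python3 look.py 5
```

```text
[0.5155037  0.04135638 0.27135772] [ 0.38916091 -0.40494599 -2.26648668] 0.04089875635849769
[[ 7.251e-01 -2.000e-04  6.887e-01]
 [-6.887e-01 -1.000e-04  7.251e-01]
 [-1.000e-04 -1.000e+00 -2.000e-04]]
top x0,y0 257 248
side x0,y0 302 156
```

View pics/l5.png

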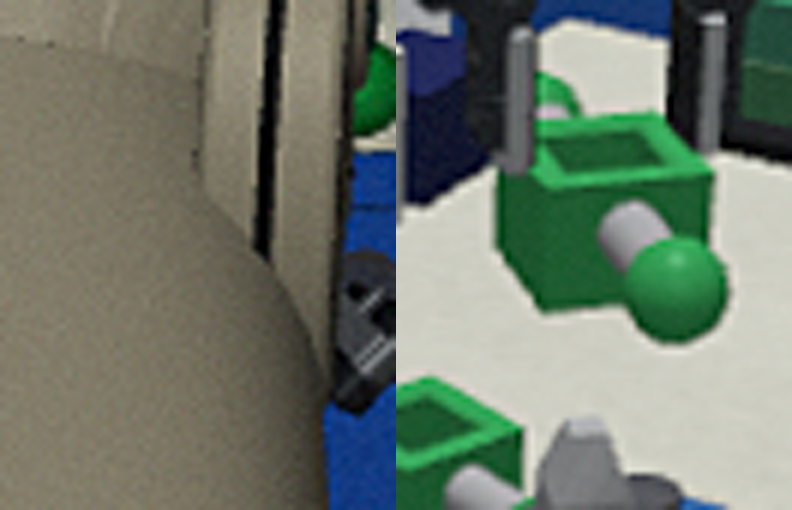

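The top view is blocked by the arm. The side view shows the hub corners at (547,187), (713,172) and (498,175), the ball at (677,290) and the spindle tip at (586,422). I'll fit both in the same camera.

```bash
cat > fit.py <<'E'
from h import *
from scipy.optimize import least_squares
np.set_printoptions(precision=4,suppress=True)
def fit(n,x0,y0,o,pts,p0,k=6):
    c=robot.get_calibration(n)
    L=np.array([q for q,_ in pts]);U=np.array([[(a-o+.5)/k-.5+x0,(b+.5)/k-.5+y0] for _,(a,b) in pts])
    def pr(h):
        cs,sn=np.cos(h[3]),np.sin(h[3]);W=L@np.array([[cs,sn,0],[-sn,cs,0],[0,0,1]])+h[:3]
        w=W@c["R"].T+c["t"];return w[:,:2]/w[:,2:]*[c["fx"],c["fy"]]+[c["cx"],c["cy"]]
    r=least_squares(lambda h:np.r_[(pr(h)-U).ravel()*1.0,(h[:3]-p0[:3])*100],p0)
    print("handle",r.x[:3],np.degrees(r.x[3]),"from",p0[:3],"\nres px\n",(pr(r.x)-U).round(2))
    return r.x
E
python3 - <<'E'
from fit import *
h=.022
pts=[((-h,h,.034),(547,187)),((-h,-h,.034),(713,172)),((h,h,.034),(498,140)),((h,-h,.034),(655,113)),((-.057,0,.02),(677,290)),((-h,h,0),(547,310))]
del pts[2]
fit("side",302,156,396,pts,np.array([.5155,.0414,.2714-.0249,np.radians(-43.5)]))
# spindle tip top face centre, same view
print(crop("side",302,156,6,[(586-396,424)],.201))
E
```

```text
handle [0.517  0.0375 0.2433] -42.98247664164408 from [0.5155 0.0414 0.2465] 
res px
 [[ 0.07  0.14]
 [ 0.41 -0.03]
 [ 0.12 -0.63]
 [ 0.11 -0.12]
 [-0.72  0.61]]
[[0.5154 0.043 ]]
```

The handle and spindle agree to about 1 mm and 1–4°. I'll lower it in stages and watch the force.

Request:
move_arm(jaw=[1,1,1,1,1,1,1,1], xyz=[[-0.02,0.3,0.02],[-0.02,0.6,0.02],[-0.02,0.9,0.02],[-0.02,1.1,0.02],[-0.02,1.25,0.02],[-0.02,1.35,0.02],[-0.02,1.45,0.02],[-0.02,1.45,0.02]], angular=[[0,0,0],[0,0,0],[0,0,0],[0,0,0],[0,0,0],[0,0,0],[0,0,0],[0,0,0]])

```text
t: 8.05
ee_pos: [0.5153, 0.0432, 0.2134]
ee_rot: [[0.726, -0.0, 0.688], [-0.688, -0.0, 0.726], [-0.0, -1.0, -0.0]]
wrist_force: [0.6, -0.7, -2.1]
opening: 0.0409
```

Request:
move_arm(jaw=[1,1,1,1,1,1], xyz=[[0,0.1,0],[0,0.2,0],[0,0.3,0],[0,0.38,0],[0,0.38,0],[0,0.38,0]], angular=[[0,0,0],[0,0,0],[0,0,0],[0,0,0],[0,0,0],[0,0,0]])

```text
t: 8.8
ee_pos: [0.5156, 0.0429, 0.1982]
ee_rot: [[0.726, 0.0, 0.688], [-0.688, -0.001, 0.726], [0.001, -1.0, -0.0]]
wrist_force: [2.1, -1.3, -3.5]
opening: 0.0407
```

Request:
move_arm(jaw=[1,1,1,1,1,1], xyz=[[0.01,0.06,0],[0.01,0.12,0],[0.01,0.16,0],[0.01,0.19,0],[0.01,0.21,0],[0.01,0.21,0]], angular=[[0,0,0],[0,0,0],[0,0,0],[0,0,0],[0,0,0],[0,0,0]])

```text
t: 9.55
ee_pos: [0.5159, 0.0428, 0.1901]
ee_rot: [[0.726, 0.001, 0.688], [-0.688, -0.0, 0.726], [0.001, -1.0, 0.0]]
wrist_force: [1.1, -1.6, 0.3]
opening: 0.0412
```

```bash
python3 look.py 6
```

```text
[0.51594222 0.04276973 0.19014514] [ 1.12753373 -1.64140505  0.31156935] 0.04115339199827214
[[ 7.259e-01  6.000e-04  6.878e-01]
 [-6.878e-01 -4.000e-04  7.259e-01]
 [ 7.000e-04 -1.000e+00  2.000e-04]]
top x0,y0 259 254
side x0,y0 299 202
```

View pics/l6.png

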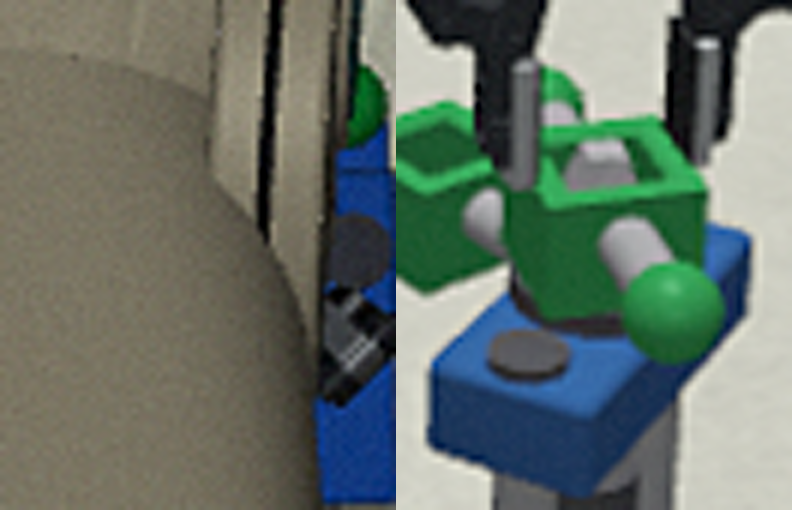

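The side view shows the handle on the spindle, with the tip rising through the hole at (600,160) and the hub's underside at the shoulder. The force shows the handle's weight is now carried. I'll press gently to confirm the seat.

Request:
move_arm(jaw=[1,1,1,1], xyz=[[0,0.03,0],[0,0.06,0],[0,0.06,0],[0,0.06,0]], angular=[[0,0,0],[0,0,0],[0,0,0],[0,0,0]])

```text
t: 10.15
ee_pos: [0.5161, 0.0427, 0.19]
ee_rot: [[0.726, 0.002, 0.688], [-0.688, -0.001, 0.726], [0.002, -1.0, 0.001]]
wrist_force: [-2.4, -2.9, 11.5]
opening: 0.0411
```

The force rose to 11.5 N with no travel, so it's seated. I'll ease off, open and retreat upward.

Request:
move_arm(jaw=[1,0.3,0,-0.5,-1,-1,-1,-1], xyz=[[0,-0.04,0],[0,-0.04,0],[0,-0.04,0],[0,-0.04,0],[0,-0.04,0],[0,-0.04,0],[0,-0.04,0],[0,-0.04,0]], angular=[[0,0,0],[0,0,0],[0,0,0],[0,0,0],[0,0,0],[0,0,0],[0,0,0],[0,0,0]])

```text
t: 11.15
ee_pos: [0.5156, 0.043, 0.189]
ee_rot: [[0.726, -0.0, 0.688], [-0.688, 0.0, 0.726], [-0.0, -1.0, -0.0]]
wrist_force: [0.8, 0.3, -0.8]
opening: 0.0852
```

Request:
move_arm(jaw=[-1,-1,-1,-1,-1,-1,-1,-1], xyz=[[0,-0.3,0],[0,-0.9,0],[0,-1.8,0],[0,-2.6,0],[-2,-2.6,-2],[-3,-2.6,-3],[-3,-2.6,-3],[-3,-2.6,-3]], angular=[[0,0,0],[0,0,0],[0,0,0],[0,0,0],[0,0,0],[0,0,0],[0,0,0],[0,0,0]])

```text
t: 12.15
ee_pos: [0.3436, 0.0385, 0.294]
ee_rot: [[0.726, 0.002, 0.688], [-0.688, -0.0, 0.726], [0.001, -1.0, 0.001]]
wrist_force: [0.4, 0.1, 0.1]
opening: 0.0856
```

```bash
python3 - <<'E'
from h import *
import cv2
s=robot.get_state();print(s["t"],s["ee_pos"],s["wrist_force"],s["opening"])
t=robot.grab_frame("top")[:,:,::-1];d=robot.grab_frame("side")[:,:,::-1]
cv2.imwrite("pics/t7.png",t);cv2.imwrite("pics/s7.png",d)
f=lambda i,x,y:cv2.resize(i[y:y+85,x:x+66],None,fx=6,fy=6,interpolation=cv2.INTER_CUBIC)
cv2.imwrite("pics/l7.png",np.hstack([f(t,261,250),f(d,299,202)]))
E
```

```text
12.15 [0.34362192 0.03850561 0.29402859] [0.35050213 0.07390946 0.14976756] 0.08557247195784323
```

View pics/l7.png

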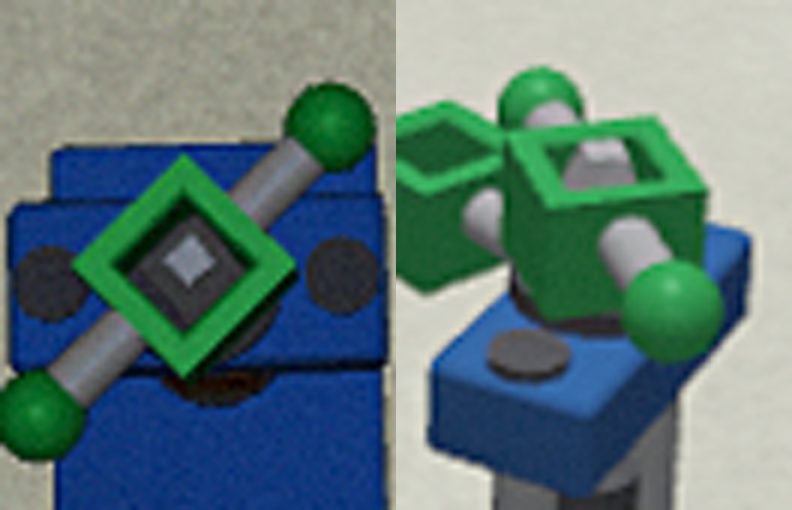

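View pics/t7.png

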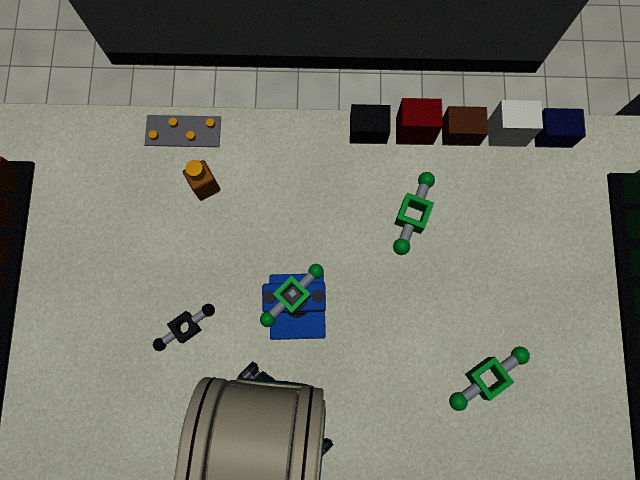

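The handle sits level and square on the spindle (hub at (292,294)), unmoved by the release. The black handle, flacon and other green handles are where they were, so I'm handing in.

```bash
python3 -c "
from station import robot
print(robot.finish_job(), robot.get_state()['t'])"
```

```text
the job is handed in; nothing more can be done
the job is handed in; nothing more can be done
```

I put the smallest green T-handle on the press spindle, held it all the way down, then let go and backed the arm off. The job was handed in after about 12 s of robot time.

- **Seating:** near the end the wrist force showed the handle's weight resting on the press. A gentle further push raised it to 11.5 N with no more travel, and the height matched fully home to within about 1 mm.
- **After release:** the last top and side pictures show the handle level and square, with the spindle tip through the hole. It did not move when the gripper opened, and the arm was clear and touching nothing.
- **Bystanders:** the black handle, the perfume bottle and the two larger green handles look unmoved from the first pictures.

Some checks disagreed or could not be made:

- **Grip:** the gripper read about 41 mm on a hub described as 44 mm. The fingertips also sat higher on the hub than the tool data implied, but the grip held without visible slip.
- **Spindle position:** the two cameras differed by 2 to 5 mm sideways. I used a value near their middle, and the lateral force while lowering stayed at about 3 N or less.
- **Top view:** the arm blocked the top camera during the lowering, so that stage was checked from the side view and the forces only.

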